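# Push a measured sample cup through the return flap

### The job

Push the orange-capped sample cup across the deck and through the yellow swing flap, far enough that it tips over the sill and slides down into the collecting tray, then take the hand back out so that the flap falls shut. Only push the cup, do not pick it up, and leave the blue-capped cups and everything else where they stand.

Things in the scene. Friction and masses are not known exactly. Their poses are not given: they have to be found in the camera images.
- chute: Fixed sample-return unit. Origin at table level under the middle of its doorway's outer face; its x axis points level through the doorway into the unit (away from the robot), y left, z up. In this frame its flat open grey deck, 80 mm above the table, spans x -210 to +24 mm, y +-160 mm. Low white shoulders beside the hood (x above 30 mm, y beyond +-50 mm) rise 20 mm above the deck.
- flap_foot (a point): Middle of the doorway at the shut flap's foot, fixed: x 4, y 0, z 82 mm in the unit's frame. The doorway (x = 0) is 80 mm wide, its lintel's underside 56 mm above the deck. The clear hood behind it (x 0 to 230, y +-50 mm) is 67 mm above the deck at its top.
- sill_edge (a point): Middle of the edge where the deck ends inside as a level sill, 24 mm beyond the doorway. From it a slippery 40 degree ramp falls to the tray, 104 to 225 mm beyond the doorway, floor 12 mm above the table. A cup whose centre is pushed past this edge tips and slides down by itself; the fingertips must follow it about 10 mm into the doorway, best with the tool tilted, tips leading.
- flap (a joint): Yellow flap, 76 mm wide, 54 mm long, 3 mm thick, 50 g, hanging by its top edge in the doorway on a free hinge (hinge line 56 mm above the deck, 4 mm inside the outer face). Value in rad: 0 hanging shut, grows as its foot swings inward (+x of the unit), at most 1.5; it cannot swing outward. Gravity alone shuts it; well under 1 N opens it.
- orange_cup_center (a point): Sealed round sample cup, 52 mm across and 30 mm high, about 90 g, with a flat orange cap, standing on the deck. The point is its centre, 15 mm above its underside. The cup to push. The three cups stand, in any order, in the middle some 150 mm before the doorway and about 100 mm left and right of that, some 80 mm before it.
- blue_cup_a_center (a point): Sealed round sample cup, 52 mm across and 30 mm high, about 90 g, with a flat blue cap, standing on the deck. The point is its centre, 15 mm above its underside. To be left alone.
- blue_cup_b_center (a point): Sealed round sample cup, 52 mm across and 30 mm high, about 90 g, with a flat blue cap, standing on the deck. The point is its centre, 15 mm above its underside. To be left alone.
- red_bottle: Bottle with a red cap, 60 mm across, 130 mm high, on the bench to the left of the unit. Origin: centre of its underside. To be left alone.
- beaker: Glass beaker, 70 mm across, 90 mm high, on the bench to the right of the unit. Origin: centre of its underside. To be left alone.
- jar: Small jar with a blue cap, 56 mm across, 70 mm high, on the bench to the left of the unit. Origin: centre of its underside. To be left alone.
- spatula: Spatula, 200 mm long, lying on the bench to the right of the unit. Origin near its middle, on its underside. To be left alone.
- orange_cup: The orange-capped cup again; origin at the centre of its underside.
Things that resemble listed ones, but are neither listed nor needed, are in the scene too. What is shaped like the orange_cup but purple is not meant.

How it is judged:
By the outcome, as a careful person would: the job done as asked, in the order asked, and still so for the second after the job is handed in, with the robot touching nothing.
It also fails if it takes over 64 s, if anything falls off the work surface, if the arm or the gripper's body presses on something with over 40 N, if the wrist force passes 120 N, or if a joint passes its speed limit or range.

### The arm

A 6-joint arm with a two-finger parallel gripper is mounted at the origin on the work surface. World frame = base frame: x ahead of the robot, y to its left, z up, the work surface at z = 0. Lengths are in m, angles in rad, forces in N, time in s.
With the tool pointing down it reaches from about 0.325 to 0.9 m from the base axis. Payload 3.5 kg.
Tool frame: the origin (TCP) lies midway between the tips of the shut fingers; the grasp point (between the pads) lies 19 mm behind it; z points along the fingers, y is the line along which they close (so a half turn about z gives the same grasp; the last joint's range is limited). The gripper opens to 85 mm and grips with 20 to 120 N. Pads are 22 mm wide; open, the fingers measure 114 mm over their backs; the gripper's body (76 mm by 85 mm) begins 54 mm behind the grasp point. The pads swing forward as they close: fully open they stand 13 mm farther back than shut.
Start: joints at [-1.224, 0.276, -0.026, 1.268, 0, 1.467], TCP at [0.272, -0.563, 0.201] pointing down, gripper open.
Joint ranges: [-3.12, 3.12], [-0.85, 1.88], [-1.08, 1.24], [-1.95, 2.15], [-1.57, 1.53], [-3.14, 3.14]. Speed limits (rad/s): [2.57, 2.57, 3.14, 3.14, 3.14, 3.14].

### API

Orientations are given as a 3x3 rotation matrix whose columns are the frame's x, y, z axes.
In Python, from bench import ctrl, imaging, job gives the robot as it stands.
- The arm moves only by the tool drive_tool, never from a script. Its argument "commands" is a list of rows, each a list of 7 numbers: the turn, a rotation vector about the tool's x, y, z in rad, then the shift along the tool's x, y, z in cm, then the finger opening in cm, from 0 to 8.54. A call has 1 to 8 rows; each row is the pose to reach, as a shift and turn from the pose commanded when the call began, along the tool's axes at that moment; what a row does not reach only later rows make up. A row lasts 1/10 s, in which the tool goes at most 50 mm and 8.59 degrees, less where a joint would pass 70% of its speed; a pose out of reach is approached as far as the arm can. A call with a gripper value outside its range is refused whole. The fingers move at their own pace and stop on an object; the grip force is fixed at half the most. Time passes only in rows, so rows that repeat a pose let the fingers close. It gives the time, the measured TCP pose, the force, the opening and the grip force at its end, in the units of the state.
- ctrl.get_state(): the state, without advancing time (a new reading comes with each control period).
- imaging.capture(name): name is "scene" or "top"; returns the picture (384x512x3 uint8, blue, green, red); there is no depth.
- imaging.calibration(name): a dict with "fx", "fy", "cx", "cy" (pixels), "dist_coeffs" ([k1, k2, p1, p2, k3] as OpenCV has them; the pictures are not rectified), "xyz" and "rotation" of the camera in the world. Camera axes: x right, y down, z forward; pixel columns grow to the right and rows downward; lengths in m; the calibration is good to about 2 mm. A picture is of the moment at which its call begins. calibration takes no time and is no camera call.
- job.hand_in(): hands the job in; it is judged then, once.
The state is a dict: "t": time; "q": joint angles; "joint_vel": joint speeds; "joint_efforts": joint torques, N m; "tool_pos": TCP position; "tool_rot": TCP orientation; "wrist_force": force on the tool from outside, world axes, zero at the start; "moment": the same for the moment, N m; "gripper_width": opening from 0.0 (shut) to 1.0 (fully open); "finger_force": force on a finger pad.
Only numpy, scipy, OpenCV 4.12 (cv2) and the standard library are available. Lean on these libraries where they do the work, as an engineer would, in place of code of your own. Each camera call takes 0.05 s, during which the arm holds its last target. There are 200 camera calls.

## Working session

There is one attempt and no reset: what is moved stays moved. The work goes in short steps, Python scripts to look and compute and a tool call to move; the robot and the scene stay as the last step left them, time stands still between calls to the robot, and variables do not carry over. Pictures are saved under pics/ and viewed, at most 10 in all, crops included, and the job is handed in when it is done.

Besides the shell and the picture viewer there is one more tool, called as a command line: name --pt "numbers of a row" for each row, then --argument value for the rest. drive_tool: Moves the arm, as the interface text tells. Its arguments: {"type":"object","properties":{"commands":{"type":"array","items":{"type":"array","items":{"type":"number"}}}},"required":["commands"]}

```bash
mkdir -p pics; python3 - <<'E'
from bench import ctrl, imaging
import cv2
for n in("scene","top"):
    cv2.imwrite(f"pics/{n}0.png",cv2.resize(imaging.capture(n),(800,600),interpolation=cv2.INTER_CUBIC)); c=imaging.calibration(n); print({k:(v.tolist() if hasattr(v,'tolist') else v) for k,v in c.items()})
s=ctrl.get_state();print(s['t'],s['tool_pos'],s['tool_rot'])
E
```

```text
{'fx': 402.6658299695866, 'fy': 402.6658299695866, 'cx': 255.47805067137716, 'cy': 190.86845501997718, 'dist_coeffs': [-0.12078644420651612, 0.0, 0.0, 0.0, 0.0], 'xyz': [1.1587213164405412, -0.5600671234870254, 0.9050136284877195], 'rotation': [[0.681243963910971, 0.49323992930340577, -0.5409445755117974], [0.7318571972341794, -0.4761188150127755, 0.48754068224852976], [-0.017079358635466856, -0.7280283278359446, -0.6853342610558729]]}
{'fx': 347.8202607620363, 'fy': 347.8202607620363, 'cx': 252.29138634143206, 'cy': 191.13400233496884, 'dist_coeffs': [-0.017365504750607923, 0.0, 0.0, 0.0, 0.0], 'xyz': [0.46702766552262426, 0.031174426152033547, 0.9787076589314723], 'rotation': [[-0.004011170407154521, -0.9969521803616734, 0.07791187704111723], [-0.9992405900037791, 0.0009762443314247595, -0.038952409885717416], [0.03875762893759554, -0.0780089547366888, -0.996199000792525]]}
0.1 [ 0.27143503 -0.56212816  0.19946254] [[ 9.00560170e-01  4.34730791e-01 -7.20163610e-04]
 [ 4.34731351e-01 -9.00558177e-01  1.90307280e-03]
 [ 1.78775118e-04 -2.02690927e-03 -9.99997930e-01]]
```

View pics/scene0.png

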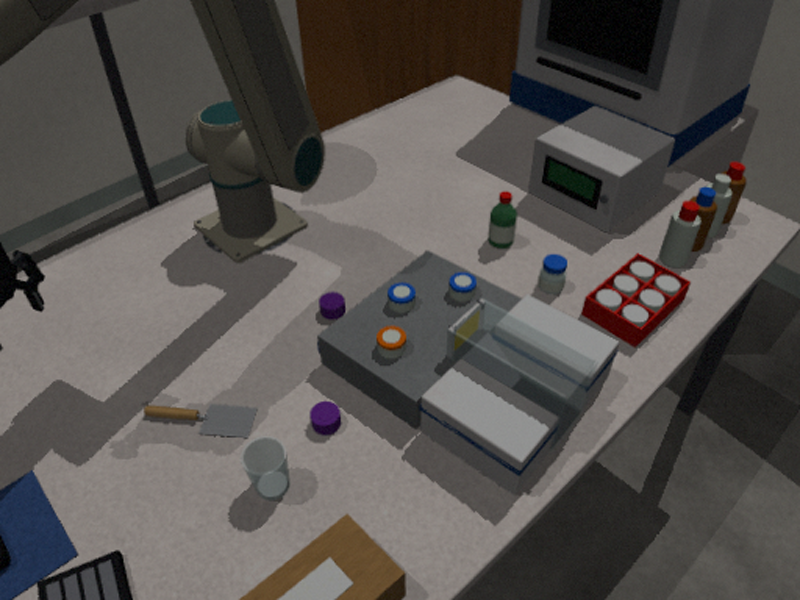

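View pics/top0.png

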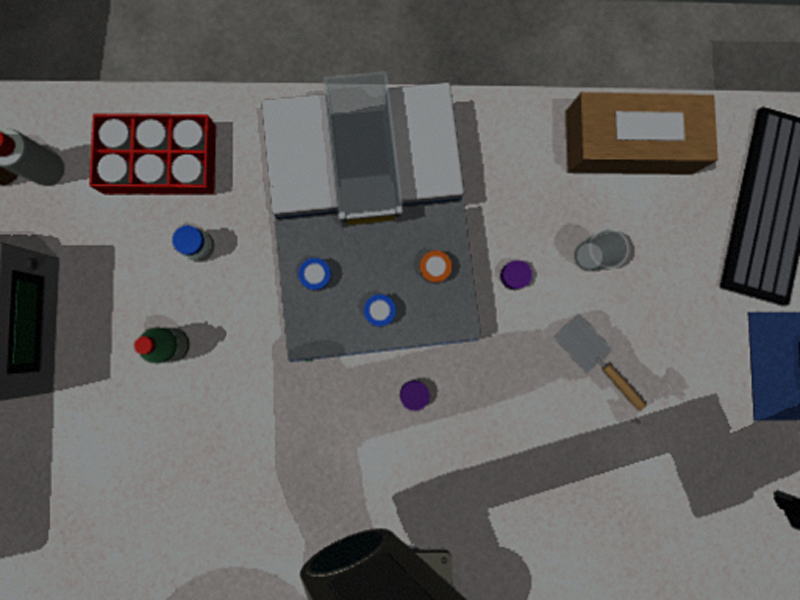

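The orange cup stands right of the middle at about (436,266) in the enlarged top view. The blue cups are at (315,274) and (380,310), and the flap is at about (371,215). I'll take a closer crop.

```bash
python3 - <<'E'
from bench import imaging
import cv2
im=imaging.capture("top")[125:235,170:315]
im=cv2.convertScaleAbs(im,alpha=1.6)
cv2.imwrite("pics/c1.png",cv2.resize(im,None,fx=5,fy=5,interpolation=cv2.INTER_CUBIC))
E
```

```text
(no output)
```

View pics/c1.png

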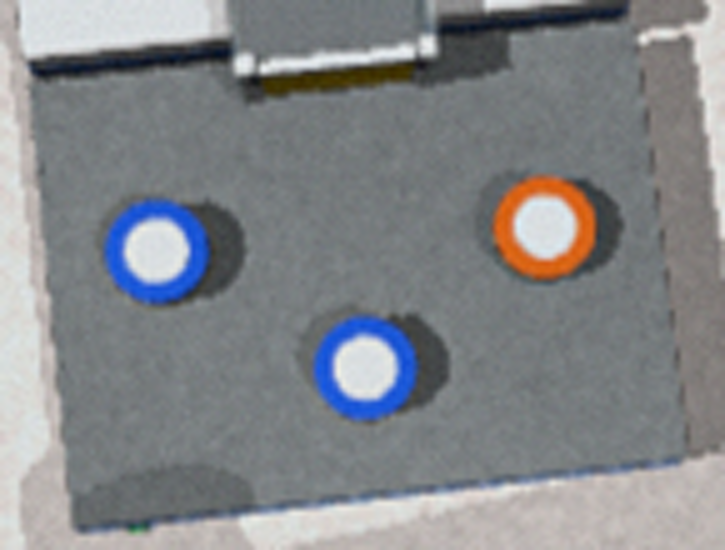

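The crop shows the caps at orange (545,228), blue (157,251) and blue (366,367). The deck's front corners are at (78,531) and (690,460), and the flap's foot runs from (265,92) to (415,78).

```bash
cat > h.py <<'E'
import numpy as np,cv2
from bench import imaging
def px2w(uv,z,n="top"):
    c=imaging.calibration(n);K=np.array([[c['fx'],0,c['cx']],[0,c['fy'],c['cy']],[0,0,1]])
    uv=np.array(uv,float).reshape(-1,1,2)
    p=cv2.undistortPoints(uv,K,np.array(c['dist_coeffs'])).reshape(-1,2)
    d=np.c_[p,np.ones(len(p))]@np.array(c['rotation']).T;o=np.array(c['xyz'])
    return o+d*((z-o[2])/d[:,2])[:,None]
def crop(uv,s=5,o=(170,125)): return (np.array(uv,float)+.5)/s-.5+np.array(o)
E
python3 - <<'E'
from h import *
np.set_printoptions(precision=4,suppress=True)
caps=px2w(crop([(545,228),(157,251),(366,367)]),.110)
front=px2w(crop([(78,531),(690,460)]),.080)
back=px2w(crop([(30,75),(640,18)]),.080)
foot=px2w(crop([(265,92),(415,78)]),.082)
lint=px2w(crop([(245,65),(430,45)]),.147)
print(caps,front,back,foot,lint,sep='\n')
y=front[0]-front[1];print(np.linalg.norm(y));y/=np.linalg.norm(y);x=np.array([y[1],-y[0],0])
yaw=np.arctan2(x[1],x[0]);print('yaw',yaw)
for a,b in((foot[0],foot[1]),(lint[0],lint[1]),(back[0],back[1])):print(np.linalg.norm(a-b),np.arctan2(-(a-b)[0],(a-b)[1]))
for l,r in((front[0],back[0]),(front[1],back[1])): e=r-l;print('side',np.arctan2(e[1],e[0]))
o=front.mean(0)+.21*x;o[2]=0
print('origin',o);R=np.c_[x,y,[0,0,1]]
for P in(caps,front,back,foot,lint):print(((P-o)@R))
E
```

```text
[[ 0.588  -0.0695  0.11  ]
 [ 0.5761  0.1255  0.11  ]
 [ 0.5178  0.021   0.11  ]]
[[ 0.4359  0.1679  0.08  ]
 [ 0.4709 -0.1474  0.08  ]]
[[ 0.6722  0.1954  0.08  ]
 [ 0.7043 -0.1247  0.08  ]]
[[ 0.6632  0.0731  0.082 ]
 [ 0.671  -0.0052  0.082 ]]
[[ 0.6622  0.0798  0.147 ]
 [ 0.6725 -0.01    0.147 ]]
0.3172573554777799
yaw 0.11050600194762919
0.07874033687348392 0.09891541588418318
0.09034788377291816 0.11457646822657613
0.3216706125589504 0.10005529213349323
side 0.11581452391542789
side 0.09714764186321716
origin [0.6621 0.0334 0.    ]
[[-0.085  -0.0941  0.11  ]
 [-0.0753  0.101   0.11  ]
 [-0.1448  0.0036  0.11  ]]
[[-0.21    0.1586  0.08  ]
 [-0.21   -0.1586  0.08  ]]
[[ 0.0279  0.1599  0.08  ]
 [ 0.0245 -0.1618  0.08  ]]
[[ 0.0055  0.0393  0.082 ]
 [ 0.0046 -0.0394  0.082 ]]
[[ 0.0052  0.0461  0.147 ]
 [ 0.0056 -0.0443  0.147 ]]
```

```bash
cat >> h.py <<'E'
from scipy.spatial.transform import Rotation as Ro
O=np.array([.6625,.0335,0]);YAW=.106
U=Ro.from_euler('z',YAW).as_matrix()
def pose(xy,z,yaw,tilt=0,flip=False):
    """unit-frame xy mm, world z m, push heading in unit frame deg; tilt deg = tips leading"""
    h=Ro.from_euler('z',np.radians(yaw)+YAW).as_matrix()
    t=np.radians(tilt);zt=h@[np.sin(t),0,-np.cos(t)];xt=h@[np.cos(t),0,np.sin(t)]
    if flip:xt=-xt
    return U@[xy[0]/1e3,xy[1]/1e3,0]+O+[0,0,z],np.c_[xt,np.cross(zt,xt),zt]
def rows(*P):
    from bench import ctrl
    s=ctrl.get_state();p0=np.array(s['tool_pos']);R0=np.array(s['tool_rot'])
    print('t',s['t'],'unit',((p0-O)@U*1e3).round(1),'F',np.round(s['wrist_force'],1),'q',np.round(s['q'],2))
    for p,R in P: print(Ro.from_matrix(R0.T@R).as_rotvec().round(3).tolist(),(R0.T@(p-p0)*100).round(2).tolist())
E
python3 - <<'E'
from h import *
rows(pose((-107,-139),.25,63.4),pose((-107,-139),.14,63.4),pose((-107,-139),.088,63.4))
E
```

```text
t 0.15 unit [-451.8 -551.   199.6] F [ 0.3 -0.8  0.2] q [-1.22  0.28 -0.03  1.27 -0.    1.47]
[-0.002, -0.001, -0.763] [46.35, -27.17, -4.98]
[-0.002, -0.001, -0.763] [46.35, -27.15, 6.02]
[-0.002, -0.001, -0.763] [46.35, -27.14, 11.22]
```

drive_tool --pt "0 0 0 0 0 -5 3" --pt "0 0 -0.763 46.35 -27.17 -4.98 3" --pt "0 0 -0.763 46.35 -27.17 -4.98 3" --pt "0 0 -0.763 46.35 -27.17 -4.98 3" --pt "0 0 -0.763 46.35 -27.17 -4.98 3" --pt "0 0 -0.763 46.35 -27.17 -4.98 3" --pt "0 0 -0.763 46.35 -27.17 -4.98 3" --pt "0 0 -0.763 46.35 -27.17 -4.98 3"

```text
t: 0.95
tool_pos: [0.4673, -0.2702, 0.2502]
tool_rot: [[0.35, 0.937, -0.0], [0.937, -0.35, 0.0], [0.0, -0.0, -1.0]]
wrist_force: [-0.4, -0.1, -0.4]
gripper_width: 0.355
finger_force: 0.0
```

```bash
python3 -c "
from h import *
rows(pose((-107,-139),.25,63.4),pose((-107,-139),.14,63.4))"
```

```text
t 0.95 unit [-226.3 -281.3  250.2] F [-0.4 -0.1 -0.4] q [-0.64  0.1  -0.13  1.33 -0.    1.28]
[-0.0, -0.0, 0.0] [18.07, 4.3, 0.02]
[-0.0, -0.0, 0.0] [18.07, 4.3, 11.02]
```

drive_tool --pt "0 0 0 18 4.3 0 3" --pt "0 0 0 18 4.3 0 3" --pt "0 0 0 18 4.3 0 3" --pt "0 0 0 18 4.3 0 3" --pt "0 0 0 18 4.3 0 3" --pt "0 0 0 18 4.3 0 3"

```text
t: 1.55
tool_pos: [0.5699, -0.1179, 0.2498]
tool_rot: [[0.349, 0.937, -0.001], [0.937, -0.349, -0.0], [-0.001, -0.001, -1.0]]
wrist_force: [-0.5, -0.7, -0.1]
gripper_width: 0.352
finger_force: 0.0
```

```bash
python3 -c "
from h import *
rows(pose((-107,-139),.14,63.4),pose((-107,-139),.088,63.4))"
```

```text
t 1.55 unit [-108.1 -140.8  249.8] F [-0.5 -0.7 -0.1] q [-0.31  0.18 -0.04  1.35 -0.    1.61]
[-0.001, 0.001, 0.002] [0.21, 0.03, 10.98]
[-0.001, 0.001, 0.002] [0.22, 0.04, 16.18]
```

drive_tool --pt "0 0 0 0 0 5 3" --pt "0 0 0 0 0 10 3" --pt "0 0 0 0 0 13 3" --pt "0 0 0 0 0 15 3" --pt "0 0 0 0 0 16.2 3" --pt "0 0 0 0 0 16.2 3"

```text
t: 2.15
tool_pos: [0.568, -0.1193, 0.0866]
tool_rot: [[0.352, 0.936, -0.004], [0.936, -0.352, 0.001], [-0.0, -0.004, -1.0]]
wrist_force: [-0.3, -0.2, -0.3]
gripper_width: 0.355
finger_force: 0.0
```

```bash
python3 - <<'E'
from h import *
rows(pose((-52,-29),.088,63.4))
for n,(a,b,c,d) in {'top':(120,235,170,330),'scene':(150,290,190,400)}.items():
    im=cv2.resize(cv2.convertScaleAbs(imaging.capture(n)[a:b,c:d],alpha=1.5),(400,288 if n=='top' else 267))
    if n=='top':A=im
cv2.imwrite("pics/p1.png",np.vstack([A,im]))
E
```

```text
t 2.15 unit [-110.2 -141.9   86.6] F [-0.3 -0.2 -0.3] q [-0.32  0.28 -0.27  1.02 -0.    1.61]
[-0.004, 0.0, -0.002] [12.7, 0.13, -0.14]
```

View pics/p1.png

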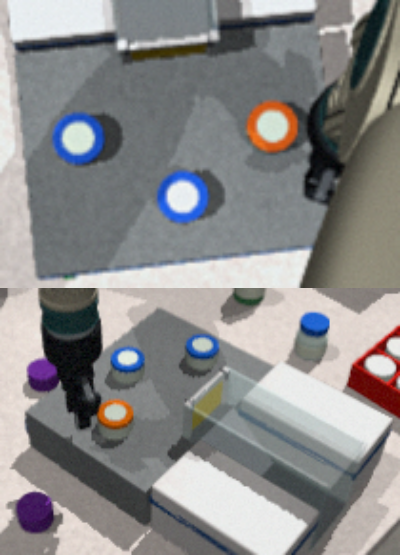

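The fingers stand behind the orange cup (upper view at about (272,127)) without touching it. Now I'll push it diagonally.

drive_tool --pt "0 0 0 1 0 -0.1 3" --pt "0 0 0 1.8 0 -0.1 3" --pt "0 0 0 2.6 0 -0.1 3" --pt "0 0 0 3.4 0 -0.1 3" --pt "0 0 0 4.2 0 -0.1 3" --pt "0 0 0 5 0 -0.1 3" --pt "0 0 0 5.8 0 -0.1 3" --pt "0 0 0 6.6 0 -0.1 3"

```text
t: 3.05
tool_pos: [0.5933, -0.0561, 0.0893]
tool_rot: [[0.35, 0.937, -0.0], [0.937, -0.35, 0.0], [-0.0, -0.0, -1.0]]
wrist_force: [0.4, -0.3, -0.1]
gripper_width: 0.349
finger_force: 0.0
```

drive_tool --pt "0 0 0 0.8 0 0 3" --pt "0 0 0 1.6 0 0 3" --pt "0 0 0 2.4 0 0 3" --pt "0 0 0 3.2 0 0 3" --pt "0 0 0 3.9 0 0 3" --pt "0 0 0 4.5 0 0 3" --pt "0 0 0 4.9 0 0 3" --pt "0 0 0 5.2 0 0 3"

```text
t: 3.85
tool_pos: [0.6115, -0.0078, 0.0894]
tool_rot: [[0.35, 0.937, -0.0], [0.937, -0.35, -0.0], [-0.0, 0.0, -1.0]]
wrist_force: [-0.4, -0.5, -0.4]
gripper_width: 0.35
finger_force: 0.0
```

```bash
python3 - <<'E'
from h import *
rows(pose((-52,-29),.088,63.4))
for n,(a,b,c,d) in {'top':(120,235,170,330),'scene':(150,290,190,400)}.items():
    im=cv2.resize(cv2.convertScaleAbs(imaging.capture(n)[a:b,c:d],alpha=1.5),(400,288 if n=='top' else 267))
    if n=='top':A=im
cv2.imwrite("pics/p2.png",np.vstack([A,im]))
E
```

```text
t 3.85 unit [-55.1 -35.7  89.4] F [-0.4 -0.5 -0.4] q [-0.12  0.33 -0.2   1.04 -0.    1.81]
[0.0, 0.0, 0.0] [0.73, -0.02, 0.14]
```

View pics/p2.png

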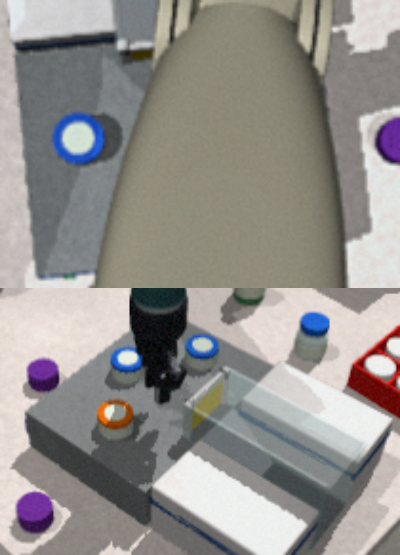

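The picture shows the orange cup unmoved at about (115,415), and the fingertips near the doorway at about (165,393). I'll check both positions with the scene camera.

```bash
python3 - <<'E'
from h import *
def u(p):return ((p-O)@U*1e3).round(1)
s=.525
f=lambda x,y:(190+(x+.5)*s-.5,150+(y-288+.5)*140/267-.5)
print('orange,b1,b2',u(px2w([f(115,412),f(127,358),f(202,346)],.11,'scene')))
for z in(.09,.12,.15):print('tip',u(px2w([f(165,395)],z,'scene')))
import cv2
im=imaging.capture('scene')[170:260,220:340]
cv2.imwrite('pics/p3.png',cv2.resize(cv2.convertScaleAbs(im,alpha=1.7),(800,600),interpolation=cv2.INTER_CUBIC))
E
```

```text
orange,b1,b2 [[ -82.6  -94.7  110. ]
 [-143.7    2.   110. ]
 [ -72.2   97.6  110. ]]
tip [[-61.5  -6.9  90. ]]
tip [[-43.3 -30.3 120. ]]
tip [[-25.2 -53.7 150. ]]
```

View pics/p3.png

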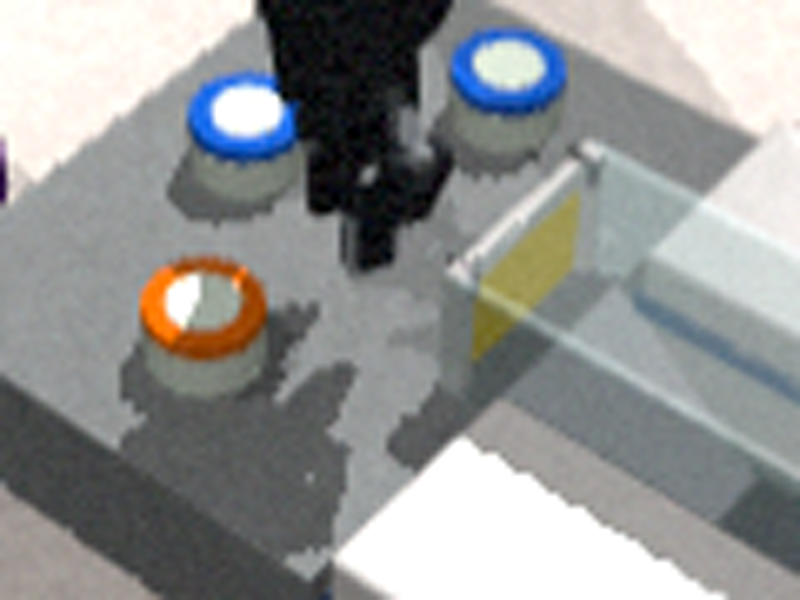

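The tips hover well above the deck: their shadow is detached from them, and they passed over the cup. The reported z doesn't match what the camera shows, so I'll feel for the deck here, where it is clear.

drive_tool --pt "0 0 0 0 0 0.4 3" --pt "0 0 0 0 0 0.8 3" --pt "0 0 0 0 0 1.2 3" --pt "0 0 0 0 0 1.2 3"

```text
t: 4.4
tool_pos: [0.6104, -0.0082, 0.0763]
tool_rot: [[0.351, 0.937, -0.002], [0.937, -0.351, 0.0], [-0.001, -0.002, -1.0]]
wrist_force: [0.8, 0.4, -0.8]
gripper_width: 0.349
finger_force: 0.0
```

```bash
python3 - <<'E'
from h import *
rows(pose((-52,-29),.088,63.4))
im=imaging.capture('scene')[170:260,220:340]
cv2.imwrite('pics/p4.png',cv2.resize(cv2.convertScaleAbs(im,alpha=1.7),(800,600),interpolation=cv2.INTER_CUBIC))
E
```

```text
t 4.4 unit [-56.2 -36.   76.3] F [ 0.8  0.4 -0.8] q [-0.12  0.34 -0.21  1.02 -0.    1.81]
[-0.002, 0.001, -0.0] [0.81, 0.06, -1.17]
```

View pics/p4.png

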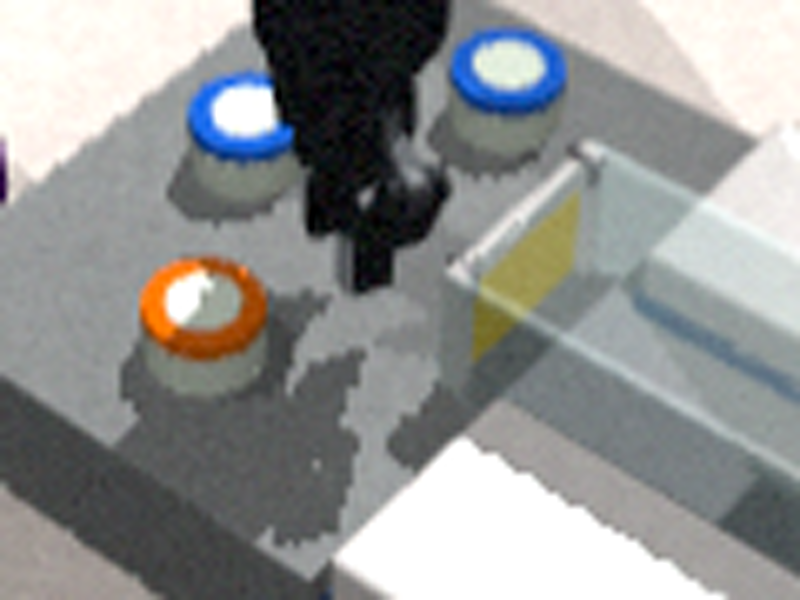

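```bash
python3 - <<'E'
from h import *
c=imaging.calibration('scene');R=np.array(c['rotation']);K=np.array([[c['fx'],0,c['cx']],[0,c['fy'],c['cy']],[0,0,1.]])
P=np.array([.6104,-.0082,0]);y=np.array([.937,-.351,0])
for z in(.08,.09,.1,.11,.12,.13):
    pts=np.array([P+y*k+[0,0,z] for k in(-.022,.022)])
    r=cv2.Rodrigues(R.T)[0];uv=cv2.projectPoints(pts,r,-R.T@np.array(c['xyz']),K,np.array(c['dist_coeffs']))[0].reshape(-1,2)
    print(z,((uv-[220,170]+.5)*20/3).round().tolist())
E
```

```text
0.08 [[324.0, 268.0], [367.0, 338.0]]
0.09 [[324.0, 252.0], [367.0, 321.0]]
0.1 [[324.0, 235.0], [368.0, 305.0]]
0.11 [[325.0, 218.0], [368.0, 288.0]]
0.12 [[325.0, 201.0], [368.0, 271.0]]
0.13 [[325.0, 184.0], [369.0, 254.0]]
```

The matched column (367) confirms the reported xy. The true tip height is about 0.111 while 0.076 is reported, so the z reading is about 35 mm too low. I'll lift, go back behind the cup and repeat the push lower.

```bash
python3 -c "
from h import *
rows(pose((-108,-140),.14,63.4),pose((-108,-140),.059,63.4))"
```

```text
t 4.45 unit [-55.8 -36.   76.7] F [ 0.1 -0.2  0.3] q [-0.12  0.34 -0.21  1.02 -0.    1.81]
[-0.001, 0.0, 0.0] [-11.64, -0.02, -6.32]
[-0.001, 0.0, 0.0] [-11.64, -0.01, 1.78]
```

drive_tool --pt "0 0 0 0 0 -5 3" --pt "0 0 0 -1 0 -6.3 3" --pt "0 0 0 -6 0 -6.3 3" --pt "0 0 0 -11 0 -6.3 3" --pt "0 0 0 -11.6 0 -6.3 3" --pt "0 0 0 -11.6 0 -6.3 3" --pt "0 0 0 -11.6 0 -3 3" --pt "0 0 0 -11.6 0 -1 3"

```text
t: 5.25
tool_pos: [0.5711, -0.1158, 0.0865]
tool_rot: [[0.35, 0.937, 0.001], [0.937, -0.35, 0.001], [0.001, 0.0, -1.0]]
wrist_force: [0.7, -0.4, -0.2]
gripper_width: 0.35
finger_force: 0.0
```

```bash
python3 -c "
from h import *
rows(pose((-108,-140),.059,63.4))"
```

```text
t 5.25 unit [-106.7 -138.7   86.5] F [ 0.7 -0.4 -0.2] q [-0.31  0.29 -0.27  1.02  0.    1.62]
[0.0, -0.001, 0.001] [-0.17, -0.06, 2.75]
```

Descend gently.

drive_tool --pt "0 0 0 0 0 0.7 3" --pt "0 0 0 0 0 1.3 3" --pt "0 0 0 0 0 1.9 3" --pt "0 0 0 0 0 2.4 3" --pt "0 0 0 0 0 2.6 3" --pt "0 0 0 0 0 2.6 3"

```text
t: 5.85
tool_pos: [0.5709, -0.1167, 0.0615]
tool_rot: [[0.35, 0.937, 0.0], [0.937, -0.35, -0.0], [0.0, 0.0, -1.0]]
wrist_force: [-0.1, 0.0, 0.5]
gripper_width: 0.351
finger_force: 0.0
```

```bash
python3 -c "
from h import *
rows(pose((-52,-29),.060,63.4))"
```

```text
t 5.85 unit [-107.  -139.7   61.5] F [-0.1  0.   0.5] q [-0.31  0.31 -0.29  0.97  0.    1.62]
[0.0, -0.0, 0.0] [12.36, -0.03, 0.15]
```

drive_tool --pt "0 0 0 0.8 0 0.2 3" --pt "0 0 0 1.6 0 0.2 3" --pt "0 0 0 2.2 0 0.2 3" --pt "0 0 0 2.8 0 0.2 3" --pt "0 0 0 3.4 0 0.2 3" --pt "0 0 0 4 0 0.2 3" --pt "0 0 0 4.6 0 0.2 3" --pt "0 0 0 5.2 0 0.2 3"

```text
t: 6.65
tool_pos: [0.5892, -0.0677, 0.0595]
tool_rot: [[0.35, 0.937, 0.0], [0.937, -0.35, -0.0], [-0.0, 0.0, -1.0]]
wrist_force: [0.2, -1.3, 0.9]
gripper_width: 0.354
finger_force: 0.6
```

```bash
python3 - <<'E'
from h import *
rows(pose((-52,-29),.060,63.4))
im=imaging.capture('scene')[170:260,220:340]
cv2.imwrite('pics/p5.png',cv2.resize(cv2.convertScaleAbs(im,alpha=1.7),(800,600),interpolation=cv2.INTER_CUBIC))
E
```

```text
t 6.65 unit [-83.6 -92.9  59.5] F [ 0.2 -1.3  0.9] q [-0.22  0.33 -0.27  0.97 -0.    1.71]
[0.0, 0.0, 0.0] [7.13, -0.03, -0.05]
```

View pics/p5.png

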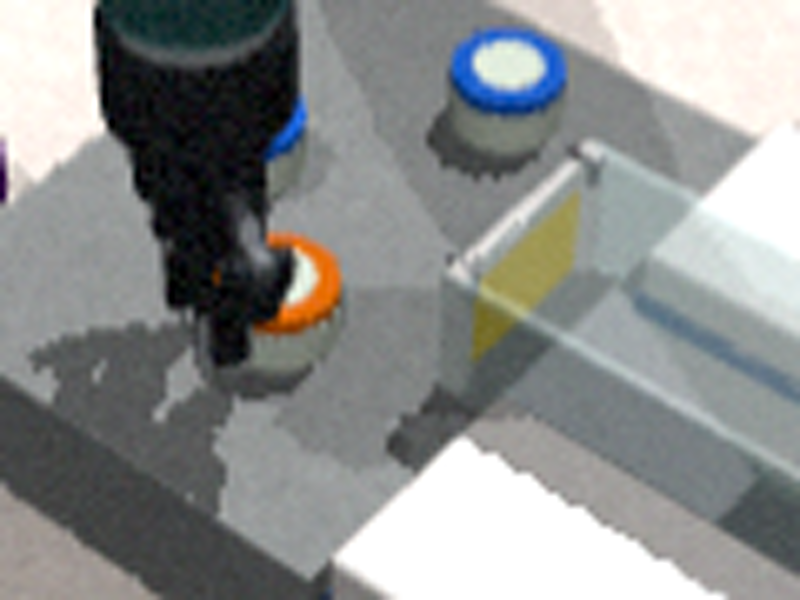

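The cup is being pushed, nested against the fingers, with its cap at about (300,283). I'll continue.

drive_tool --pt "0 0 0 0.6 0 0 3" --pt "0 0 0 1.2 0 0 3" --pt "0 0 0 1.8 0 0 3" --pt "0 0 0 2.4 0 0 3" --pt "0 0 0 3 0 0 3" --pt "0 0 0 3.6 0 0 3" --pt "0 0 0 4.2 0 0 3" --pt "0 0 0 4.7 0 0 3"

```text
t: 7.5
tool_pos: [0.6056, -0.0235, 0.0594]
tool_rot: [[0.35, 0.937, -0.0], [0.937, -0.35, -0.0], [-0.0, -0.0, -1.0]]
wrist_force: [-0.3, -0.9, 0.8]
gripper_width: 0.353
finger_force: 0.7
```

```bash
cat >> h.py <<'E'
def orange(n="scene"):
    im=imaging.capture(n);hsv=cv2.cvtColor(im,cv2.COLOR_BGR2HSV)
    m=cv2.inRange(hsv,(5,150,60),(16,255,255));m[:,:190]=0;m[:,330:]=0;m[:130]=0;m[300:]=0
    n_,l,st,_=cv2.connectedComponentsWithStats(m)
    if n_<2:return None
    i=1+np.argmax(st[1:,4]);ys,xs=np.where(l==i)
    hull=cv2.convexHull(np.c_[xs,ys].astype(np.float32))
    e=cv2.fitEllipse(hull) if len(hull)>4 else None
    M=cv2.moments(hull);cen=(M['m10']/M['m00'],M['m01']/M['m00'])
    w=px2w([cen,e[0]],.109,"scene" if n=="scene" else n)
    print(n,'area',st[i,4],'hull c',np.round(cen,1),'ell',np.round(e[0],1),np.round(e[1],1),'unit',((w-O)@U*1e3)[:,:2].round(1).tolist())
E
python3 - <<'E'
from h import *
rows(pose((-52,-29),.060,63.4)); orange()
E
```

```text
t 7.5 unit [-62.6 -50.7  59.4] F [-0.3 -0.9  0.8] q [-0.15  0.35 -0.24  0.98 -0.    1.78]
[-0.0, 0.0, 0.0] [2.42, -0.02, -0.06]
scene area 70 hull c [280.1 207.8] ell [278.1 207.8] [13.8 16.3] unit [[-37.4, -21.0], [-41.8, -24.5]]
```

drive_tool --pt "0 0 0 0.6 0 0 3" --pt "0 0 0 1.2 0 0 3" --pt "0 0 0 1.7 0 0 3" --pt "0 0 0 2.1 0 0 3" --pt "0 0 0 2.4 0 0 3" --pt "0 0 0 2.4 0 0 3"

```text
t: 8.15
tool_pos: [0.614, -0.001, 0.0593]
tool_rot: [[0.35, 0.937, 0.0], [0.937, -0.35, 0.001], [0.001, -0.0, -1.0]]
wrist_force: [0.2, 0.3, 0.1]
gripper_width: 0.35
finger_force: 0.0
```

drive_tool --pt "0 0 0 -2 0 0 3" --pt "0 0 0 -4 0 0 3" --pt "0 0 0 -4 0 -5 3" --pt "0 0 0 -4 0 -10 3" --pt "0 0 0 -8 0 -14 3" --pt "0 0 0 -12 0 -14 3" --pt "0 0 0 -12 0 -14 3"

```text
t: 8.85
tool_pos: [0.5722, -0.118, 0.2021]
tool_rot: [[0.355, 0.935, 0.004], [0.935, -0.355, -0.003], [-0.001, 0.005, -1.0]]
wrist_force: [-0.5, 1.1, 0.1]
gripper_width: 0.351
finger_force: 0.0
```

```bash
python3 - <<'E'
from h import *
orange();orange("top")
rows(pose((-95,0),.18,0,30,True))
E
```

```text
scene area 96 hull c [283.7 204. ] ell [284.4 204.3] [13.8 17.7] unit [[-38.8, -2.9], [-36.7, -2.7]]
top area 185 hull c [239.6 155.8] ell [239.7 155.9] [20.  20.5] unit [[-38.2, -0.5], [-38.4, -0.8]]
t 8.95 unit [-106.1 -137.6  199.5] F [-0.4  0.8  0.5] q [-0.31  0.2  -0.12  1.25  0.    1.62]
[-0.53, -0.328, -1.983] [12.78, -5.19, 1.96]
```

drive_tool --pt "-0.53 -0.328 -1.983 12.8 -5.2 2 3" --pt "-0.53 -0.328 -1.983 12.8 -5.2 2 3" --pt "-0.53 -0.328 -1.983 12.8 -5.2 2 3" --pt "-0.53 -0.328 -1.983 12.8 -5.2 2 3" --pt "-0.53 -0.328 -1.983 12.8 -5.2 2 3" --pt "-0.53 -0.328 -1.983 12.8 -5.2 2 3" --pt "-0.53 -0.328 -1.983 12.8 -5.2 2 3" --pt "-0.53 -0.328 -1.983 12.8 -5.2 2 3"

```text
t: 9.75
tool_pos: [0.5669, 0.0261, 0.1779]
tool_rot: [[-0.673, 0.669, 0.315], [0.675, 0.73, -0.107], [-0.302, 0.14, -0.943]]
wrist_force: [-0.1, 0.1, 0.2]
gripper_width: 0.351
finger_force: 0.0
```

```bash
python3 -c "
from h import *
rows(pose((-95,0),.18,0,30,True))"
```

```text
t 9.75 unit [-95.8   2.8 177.9] F [-0.1  0.1  0.2] q [-0.01 -0.03 -0.48  0.8  -0.1   0.74]
[-0.222, -0.141, -0.828] [-0.32, -0.09, -0.13]
```

drive_tool --pt "-0.222 -0.141 -0.828 -0.3 -0.1 0 3" --pt "-0.222 -0.141 -0.828 -0.3 -0.1 0 3" --pt "-0.222 -0.141 -0.828 -0.3 -0.1 0 3" --pt "-0.222 -0.141 -0.828 -0.3 -0.1 0 3" --pt "-0.222 -0.141 -0.828 -0.3 -0.1 0 3" --pt "-0.222 -0.141 -0.828 -0.3 -0.1 0 3" --pt "-0.222 -0.141 -0.828 -0.3 -0.1 0 3"

```text
t: 10.45
tool_pos: [0.5673, 0.0221, 0.178]
tool_rot: [[-0.863, -0.098, 0.496], [-0.084, 0.995, 0.051], [-0.498, 0.002, -0.867]]
wrist_force: [-0.1, 0.2, 0.3]
gripper_width: 0.348
finger_force: 0.0
```

```bash
python3 - <<'E'
from h import *
rows(pose((-95,0),.18,0,30,True),pose((-95,0),.085,0,30,True))
a=imaging.capture('scene')[130:250,200:360]
cv2.imwrite('pics/p6.png',cv2.resize(cv2.convertScaleAbs(a,alpha=1.8),(800,600),interpolation=cv2.INTER_CUBIC))
E
```

```text
t 10.45 unit [-95.9  -1.2 178. ] F [-0.1  0.2  0.3] q [-0.14 -0.15 -0.66  0.56  0.12 -0.21]
[-0.002, -0.002, -0.008] [-0.17, 0.12, -0.13]
[-0.002, -0.002, -0.008] [4.56, 0.1, 8.1]
```

View pics/p6.png

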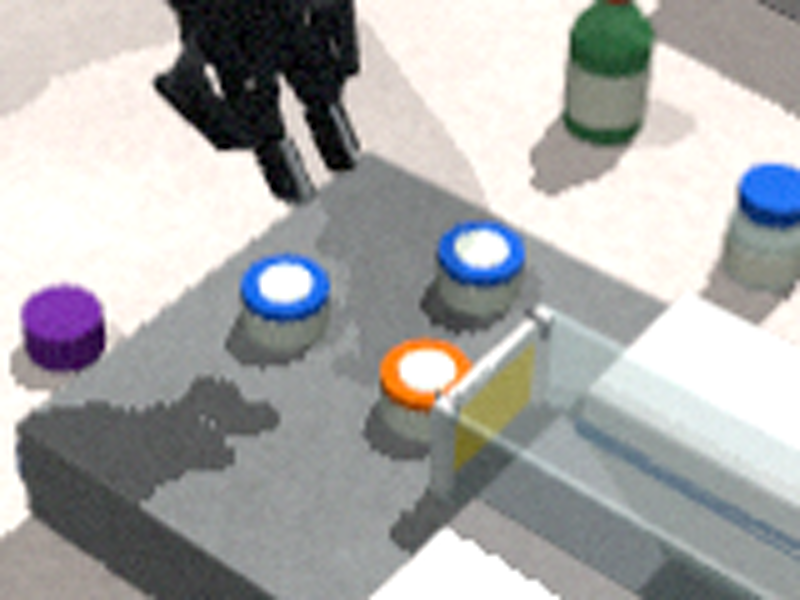

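The tilted fingertips are at about (298,193) and (350,160). The orange cup is before the doorway at about (427,372). I'll work out the tool offset from the tips.

```bash
python3 - <<'E'
from h import *
def u(p):return ((p-O)@U*1e3).round(1).tolist()
for z in(.17,.18,.19,.2,.21,.22,.23):print(z,[u(px2w([(200+x/5-.4,130+y/5-.4)],z,'scene'))[0][:2] for x,y in((298,193),(350,160),(324,176))])
E
```

```text
0.17 [[-144.3, 16.1], [-140.5, 57.8], [-142.7, 37.1]]
0.18 [[-136.5, 7.1], [-132.7, 48.3], [-134.9, 27.9]]
0.19 [[-128.7, -1.8], [-125.0, 38.7], [-127.1, 18.6]]
0.2 [[-120.8, -10.8], [-117.2, 29.2], [-119.3, 9.4]]
0.21 [[-113.0, -19.7], [-109.4, 19.7], [-111.5, 0.1]]
0.22 [[-105.2, -28.7], [-101.6, 10.1], [-103.7, -9.1]]
0.23 [[-97.4, -37.7], [-93.9, 0.6], [-95.9, -18.4]]
```

The actual tips sit about 34 mm short of the reported TCP along the tool axis. I'll plan the tip waypoints with that offset and tilt the tool progressively as it advances.

```bash
cat >> h.py <<'E'
def tip(x,y,z,tilt):
    p,R=pose((x,y),z,0,tilt,True);return p+.034*R[:,2],R
E
python3 -c "
from h import *
rows(tip(-88,-1,.19,10),tip(-88,-1,.13,10),tip(-88,-1,.091,10))"
```

```text
t 10.5 unit [-95.2  -1.3 178.6] F [0.2 0.5 1.2] q [-0.14 -0.15 -0.66  0.56  0.12 -0.21]
[-0.001, 0.348, -0.01] [-0.03, 0.04, 2.57]
[-0.001, 0.348, -0.01] [2.96, 0.02, 7.77]
[-0.001, 0.348, -0.01] [4.91, 0.01, 11.15]
```

drive_tool --pt "0 0.348 -0.01 0 0 2.6 3" --pt "0 0.348 -0.01 0 0 2.6 3" --pt "0 0.348 -0.01 0 0 2.6 3" --pt "0 0.348 -0.01 1.5 0 5.2 3" --pt "0 0.348 -0.01 3 0 7.8 3" --pt "0 0.348 -0.01 3 0 7.8 3"

```text
t: 11.1
tool_pos: [0.5781, 0.0241, 0.0924]
tool_rot: [[-0.981, -0.106, 0.165], [-0.105, 0.994, 0.017], [-0.166, -0.001, -0.986]]
wrist_force: [-0.3, -0.1, 0.1]
gripper_width: 0.353
finger_force: 0.0
```

```bash
python3 -c "
from h import *
rows(tip(-88,-1,.091,10))"
```

```text
t 11.1 unit [-84.9  -0.4  92.4] F [-0.3 -0.1  0.1] q [-0.09  0.16 -0.43  0.82  0.03 -0.19]
[-0.0, -0.008, 0.001] [0.31, -0.06, 3.49]
```

drive_tool --pt "0 0 0 0.1 0 0.8 3" --pt "0 0 0 0.2 0 1.6 3" --pt "0 0 0 0.3 0 2.4 3" --pt "0 0 0 0.3 0 3 3" --pt "0 0 0 0.3 0 3.4 3" --pt "0 0 0 0.3 0 3.4 3"

```text
t: 11.7
tool_pos: [0.5851, 0.0229, 0.0631]
tool_rot: [[-0.979, -0.107, 0.175], [-0.105, 0.994, 0.016], [-0.175, -0.003, -0.984]]
wrist_force: [-0.3, 0.7, -0.2]
gripper_width: 0.349
finger_force: 0.0
```

```bash
python3 -c "
from h import *
rows(*[tip(x,-.5,.092,t) for x,t in((-80,12),(-73,15),(-66,18),(-60,21),(-54,24),(-48,27),(-42,30),(-36,32))]);orange()"
```

```text
t 11.7 unit [-78.1  -2.3  63.1] F [-0.3  0.7 -0.2] q [-0.09  0.2  -0.45  0.74  0.03 -0.19]
[-0.002, -0.033, 0.001] [-0.44, 0.18, 0.52]
[-0.002, -0.085, 0.001] [-1.3, 0.18, 0.64]
[-0.002, -0.138, 0.001] [-2.17, 0.18, 0.74]
[-0.002, -0.19, 0.001] [-2.93, 0.18, 0.81]
[-0.002, -0.243, 0.002] [-3.7, 0.18, 0.88]
[-0.002, -0.295, 0.002] [-4.46, 0.18, 0.94]
[-0.002, -0.347, 0.002] [-5.22, 0.18, 0.99]
[-0.002, -0.382, 0.002] [-5.92, 0.18, 1.05]
scene area 98 hull c [283.7 204. ] ell [284.3 204.3] [13.7 17.9] unit [[-38.9, -3.0], [-37.0, -3.0]]
```

drive_tool --pt "0 -0.033 0 -0.5 0.15 0.5 3" --pt "0 -0.085 0 -1.3 0.15 0.6 3" --pt "0 -0.138 0 -2.2 0.15 0.7 3" --pt "0 -0.19 0 -2.9 0.15 0.8 3" --pt "0 -0.243 0 -3.7 0.15 0.9 3" --pt "0 -0.295 0 -4.5 0.15 0.95 3" --pt "0 -0.347 0 -5.2 0.15 1 3" --pt "0 -0.382 0 -5.9 0.15 1.05 3"

```text
t: 12.55
tool_pos: [0.6437, 0.0308, 0.0633]
tool_rot: [[-0.843, -0.106, 0.528], [-0.092, 0.994, 0.054], [-0.53, -0.003, -0.848]]
wrist_force: [-0.8, 0.6, -0.4]
gripper_width: 0.356
finger_force: 0.6
```

```bash
python3 -c "
from h import *
rows(*[tip(x,-.5,.092,t) for x,t in((-30,34),(-24,35),(-18,35),(-12,35),(-6,35),(0,35),(4,35),(6,35))]);orange()"
```

```text
t 12.55 unit [-19.   -0.7  63.3] F [-0.8  0.6 -0.4] q [-0.11  0.13 -0.69  0.2   0.11 -0.18]
[-0.002, -0.034, 0.002] [-0.7, 0.02, 0.38]
[-0.002, -0.052, 0.002] [-1.27, 0.02, 0.69]
[-0.002, -0.052, 0.002] [-1.78, 0.02, 1.01]
[-0.002, -0.052, 0.002] [-2.29, 0.02, 1.33]
[-0.002, -0.052, 0.002] [-2.8, 0.02, 1.65]
[-0.002, -0.052, 0.002] [-3.31, 0.01, 1.97]
[-0.002, -0.052, 0.002] [-3.64, 0.01, 2.18]
[-0.002, -0.052, 0.002] [-3.81, 0.01, 2.29]
scene area 34 hull c [287.6 206.6] ell [289.  207.5] [ 8.2 12. ] unit [[-24.5, -4.0], [-19.5, -4.3]]
```

drive_tool --pt "0 -0.034 0 -0.7 0 0.4 3" --pt "0 -0.052 0 -1.3 0 0.7 3" --pt "0 -0.052 0 -1.8 0 1 3" --pt "0 -0.052 0 -2.3 0 1.3 3" --pt "0 -0.052 0 -2.8 0 1.65 3" --pt "0 -0.052 0 -3.3 0 1.95 3" --pt "0 -0.052 0 -3.6 0 2.15 3" --pt "0 -0.052 0 -3.8 0 2.3 3"

```text
t: 13.4
tool_pos: [0.6899, 0.0356, 0.0647]
tool_rot: [[-0.814, -0.107, 0.571], [-0.089, 0.994, 0.059], [-0.574, -0.003, -0.819]]
wrist_force: [-0.0, -0.1, -0.4]
gripper_width: 0.353
finger_force: 0.0
```

```bash
python3 - <<'E'
from h import *
rows(*[tip(x,-.5,.092,35) for x in(6,9,-60)]);orange()
a=imaging.capture('scene')[150:270,230:390];b=imaging.capture('top')[30:180,190:290]
a=cv2.resize(a,(480,360),interpolation=cv2.INTER_CUBIC);b=cv2.resize(b,(240,360),interpolation=cv2.INTER_CUBIC)
cv2.imwrite('pics/p7.png',cv2.convertScaleAbs(np.hstack([a,b]),alpha=1.8))
E
```

```text
t 13.4 unit [27.5 -0.8 64.7] F [-0.  -0.1 -0.4] q [-0.09  0.19 -0.64  0.13  0.11 -0.17]
[-0.002, 0.001, 0.003] [0.2, 0.03, -0.07]
[-0.002, 0.001, 0.003] [-0.05, 0.03, 0.1]
[-0.002, 0.001, 0.003] [5.6, 0.04, -3.86]
scene area 64 hull c [314.4 233.8] ell [315.  232.6] [12.  15.7] unit [[89.3, -37.5], [88.2, -33.4]]
```

The finger force dropped to zero and the orange cap has jumped to (314,234), so the cup has tipped. I'll take the hand out.

drive_tool --pt "0 0 0 1.5 0 -1.1 3" --pt "0 0 0 3.2 0 -2.3 3" --pt "0 0 0 4.9 0 -3.5 3" --pt "0 0.15 0 4.9 0 -7 3" --pt "0 0.3 0 4.9 0 -11 3" --pt "0 0.45 0 4.9 0 -15 3" --pt "0 0.5 0 4.9 0 -19 3" --pt "0 0.5 0 4.9 0 -19 3"

```text
t: 14.35
tool_pos: [0.5428, 0.0197, 0.1963]
tool_rot: [[-0.988, -0.107, 0.114], [-0.107, 0.994, 0.008], [-0.114, -0.004, -0.993]]
wrist_force: [1.0, -0.4, -1.1]
gripper_width: 0.356
finger_force: 0.0
```

drive_tool --pt "0 0 0 4 0 -2 3" --pt "0 0 0 8 0 -3 3" --pt "0 0 0 10 0 -3 3" --pt "0 0 0 10 0 -3 3" --pt "0 0 0 10 0 -3 3" --pt "0 0 0 10 0 -3 3" --pt "0 0 0 10 0 -3 3"

```text
t: 15.05
tool_pos: [0.4395, 0.0091, 0.2106]
tool_rot: [[-0.988, -0.107, 0.111], [-0.107, 0.994, 0.009], [-0.111, -0.003, -0.994]]
wrist_force: [-0.0, -0.2, -0.4]
gripper_width: 0.349
finger_force: 0.0
```

```bash
python3 - <<'E'
from h import *
rows()
a=imaging.capture('scene')[150:270,220:380];b=imaging.capture('top')[30:210,170:290]
a=cv2.resize(a,(480,360),interpolation=cv2.INTER_CUBIC);b=cv2.resize(b,(240,360),interpolation=cv2.INTER_CUBIC)
cv2.imwrite('pics/p8.png',cv2.convertScaleAbs(np.hstack([a,b]),alpha=1.8))
E
```

```text
t 15.05 unit [-224.3   -0.7  210.6] F [-0.  -0.2 -0.4] q [-0.15 -0.15 -0.47  1.14  0.03 -0.25]
```

View pics/p8.png

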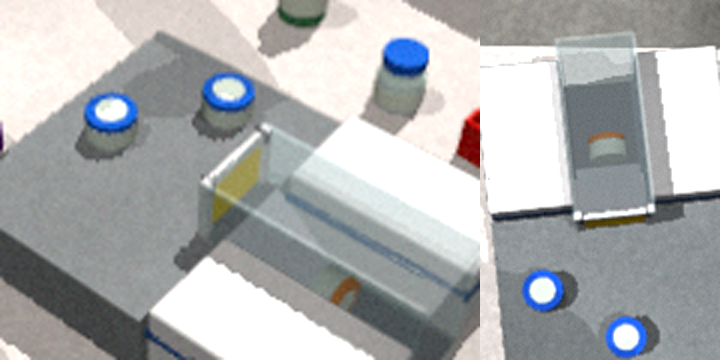

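The flap is shut, the blue cups are in place, and the cup lies on edge inside the hood (top panel about (607,147)). I'll check that it rests in the tray.

```bash
python3 - <<'E'
from h import *
def u(p):return ((p-O)@U*1e3).round(1).tolist()
for n in('top','scene'):
  im=imaging.capture(n);h=cv2.cvtColor(im,cv2.COLOR_BGR2HSV)
  m=cv2.inRange(h,(4,70,30),(18,255,255))
  b=(80,120,215,255) if n=='top' else(220,260,315,350)
  ys,xs=np.where(m[b[0]:b[1],b[2]:b[3]]);xs=xs+b[2];ys=ys+b[0]
  if len(xs): print(n,len(xs),xs.mean(),ys.mean(),xs.min(),xs.max(),ys.min(),ys.max(),[u(px2w([(xs.mean(),ys.mean())],z,n)) for z in(.03,.05,.07)])
# body in top: rows 95..108
print(u(px2w([(233.5,108),(233.5,95.5),(233.5,103.5)],.04,'top')))
E
```

```text
top 51 232.23529411764707 97.6470588235294 224 241 96 101 [[[141.7, 0.6, 30.0]], [[134.6, 1.0, 50.0]], [[127.5, 1.4, 70.0]]]
scene 47 334.48936170212767 246.31914893617022 330 339 242 251 [[[124.7, 20.7, 30.0]], [[131.7, 5.5, 50.0]], [[138.7, -9.7, 70.0]]]
[[108.6, 0.4, 40.0], [143.8, -3.3, 40.0], [121.3, -0.9, 40.0]]
```

```bash
python3 -c "
from bench import job
print(job.hand_in())"
```

```text
the job is handed in; nothing more can be done
None
```

The orange cup went through the flap and lies at rest on its side in the tray, the flap is shut, and the last picture shows both blue cups where they stood; the job is handed in (no verdict was returned).

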